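# Put the hex key away in the latched caddy

## Robot

A 6-joint arm with a two-finger parallel gripper is mounted at the origin on the work surface. World frame = base frame: x ahead of the robot, y to its left, z up, the work surface at z = 0. Lengths are in m, angles in rad, forces in N, time in s.
With the tool pointing down it reaches from about 0.3 to 0.825 m from the base axis. Payload 5.4 kg.
Tool frame: the origin (TCP) lies between the finger pads; the fingertips stand 22 mm ahead of it and the grasp point (between the pads) lies 3 mm ahead of it; z points along the fingers, y is the line along which they close (so a half turn about z gives the same grasp; the last joint's range is limited). The gripper opens to 92 mm and grips with 3 to 60 N. Pads are 20 mm wide; open, the fingers measure 128 mm over their backs; the gripper's body (75 mm by 189 mm) begins 69 mm behind the grasp point.
Start: joints at [-1.504, 0.158, 1.597, -0, 1.386, -0.21], TCP at [0.157, -0.553, 0.237] pointing down, gripper open.
Joint ranges: [-2.91, 2.91], [-0.94, 2.29], [0.18, 2.7], [-1.29, 4.43], [0.17, 2.64], [-3, 3]. Speed limits (rad/s): [2.57, 2.57, 3.14, 3.14, 3.14, 3.14].

## Interface

Orientations are given as a unit quaternion [w, x, y, z].
In Python, from workcell import env gives the robot as it stands.
- The arm moves only by the tool move_arm, never from a script. Its argument "plan" is a list of rows, each a list of 7 numbers: the opening in per cent of the stroke, from 0 (shut) to 100 (fully open), then the shift along the tool's x, y, z in m, then the turn, a rotation vector about the tool's x, y, z in degrees. A call has 1 to 20 rows; each row shifts and turns the commanded pose from where the row before left it, along the tool's axes as they then stand; what a row does not reach is not made up. A row lasts 1/8 s, in which the tool goes at most 62.5 mm and 10.7 degrees, less where a joint would pass 70% of its speed; a pose out of reach is approached as far as the arm can. A call is refused whole if a number of a shift passes 0.0625 or a number of a turn 10.7, either way. A call with a gripper value outside its range is refused whole. The fingers move at their own pace and stop on an object; "grip_force" is the grip in N (left out, the last holds). Time passes only in rows, so rows that do not move let the fingers close. It gives the time, the measured TCP pose, the force, the opening and the grip force at its end, in the units of the state.
- env.read_state(): the state, without advancing time (a new reading comes with each control period).
- env.snapshot(name): name is "scene" or "top" or "wrist"; returns the picture (384x512x3 uint8, red, green, blue); there is no depth.
- env.get_calibration(name): a dict with "fx", "fy", "cx", "cy" (pixels), "extrinsics" (4x4, takes a point from camera to world coordinates). Camera axes: x right, y down, z forward; pixel columns grow to the right and rows downward; lengths in m; the calibration is good to about 2 mm. The wrist camera is an equidistant fisheye: a pixel r from the principal point sees the ray r / f radians off the axis. A picture is of the moment at which its call begins: read the wrist's pose just before it. get_calibration takes no time and is no camera call; for the wrist camera it gives the pose at the moment of the call.
- env.close_job(): hands the job in; it is judged then, once.
The state is a dict: "clock": time; "joint_positions": joint angles; "qvel": joint speeds; "joint_efforts": joint torques, N m; "eef_pos": TCP position; "tcp_rot": TCP orientation; "contact_force": force on the tool from outside, world axes, zero at the start; "torque": the same for the moment, N m; "finger_gap": finger opening in m; "grip_force": force on a finger pad.
Only numpy, scipy, OpenCV 4.12 (cv2) and the standard library are available. Lean on these libraries where they do the work, as an engineer would, in place of code of your own. Each camera call takes 0.05 s, during which the arm holds its last target. There are 200 camera calls.

## Task

Put the aluminium hex key away: press the thumb latch on the front of the cream caddy so that its lid pops open, lay the key inside, and push the lid down until the latch snaps shut and holds it. Leave the other things on the tatami where they lie.

Things in the scene. Friction and masses are not known exactly. Their poses are not given: they have to be found in the camera images.
- caddy: Cream plastic caddy, fixed. Origin: centre of its underside, on the tatami; +x from the latch (front) to the lid's hinge (back), z up. Box 154 (x) by 210 (y) mm outside, walls 4, rim at z 76, inner floor at z 10, shut lid's top at z 86 mm; side grips reach y +-115. A divider at y +55, top at z 46, cuts off a pocket of spare hardware; the rest (x -73 to 73, y -101 to 53) is an empty bay.
- bay (a point): Centre of the floor of the caddy's empty bay (caddy frame 0, -25, 10 mm), axes as the caddy. The key may lie anywhere inside the caddy.
- thumb_pad (a point): Middle of the top of the latch's teal thumb pad. Pad: 44 mm wide (caddy y), 17 mm to front and 20 mm to back of this point; at rest level, 72 mm above the tatami, 116 mm before the caddy's centre. Behind it the teal hook, 34 mm wide, rises to 95 mm above the tatami, its front face 22 mm behind this point; it leans forward up to 10 mm as the pad goes down. Turns with the latch.
- latch (a joint): Rocker of the thumb latch, rad: 0 at rest (hook over the lid's tongue), grows as the pad is pressed down, stop at 0.28; a spring returns it. Pivot along the caddy's y, 80 mm before its centre, 60 mm above the tatami. The hook lets the lid go at about 0.12 to 0.15 (4 to 6 mm down at the pad, about 3 to 4 N); pressing right down to the stop takes 4 to 6 N.
- lid (a joint): Hinge of the lid, rad: 0 shut, 1.40 fully open (nearly upright). When the latch lets go, a damped spring throws the lid fully open in about half a second and holds it, with 1 to 1.5 N at its front edge. Swung down to 0, its tongue rides over the hook's ramp and snaps under it: this takes some 6 to 9 N pressed down at lid_top. Unlatched, it springs open again.
- lid_hinge (a point): Middle of the lid's hinge axis: 80 mm behind the caddy's centre (its +x), 78 mm above the tatami. y along the axis; the lid runs from here along its own -x to 157 mm, its 34 mm wide tongue to 165 mm; underside at z 0, outer face (top when shut) at z 8 mm; 210 mm wide. Turns with the lid.
- lid_top (a point): Point on the lid's outer face (top when shut), mid-width, 125 mm from the hinge axis: a good place to push the lid down. Axes as lid_hinge, z out of the outer face.
- key_grip (a point): Aluminium hex key, an L of 8 mm bar, about 20 to 30 g, lying flat on the tatami. The point is on the long arm near the centre of mass, half-way up (4 mm above what it lies on). The long arm runs along this frame's x from -49 (elbow) to +51 mm; the short arm goes from the elbow along +y to 32 mm. z up.
- hinge_a: Bystander: chrome butt hinge lying open flat, 51 x 60 mm, 8 mm high. Origin centre of underside.
- hinge_b: Bystander: second such chrome hinge.
- block_a: Bystander: L-shaped birch corner block, 50 x 50 mm, 40 high. Origin centre of underside.
- block_b: Bystander: second such birch block.
- tape: Bystander: yellow tape measure, 68 x 38 mm, 62 high, standing. Origin centre of underside.
- mallet: Bystander: mallet lying down, green rubber head 90 mm long and 60 mm thick at +x 110 mm, wooden handle reaching to x -165 mm. Origin on the tatami.
- dowels: Bystander: amber jar of dowels, 64 mm wide, 85 high. Origin centre of underside.
Mind the look-alikes: they are no part of the job. Several things look just like the part that bears key_grip: the one meant starts farthest from the robot's base.

How it is judged:
By the outcome, as a careful person would: the job done as asked, in the order asked, and still so for the second after the job is handed in, with the robot touching nothing.
It also fails if it takes over 67 s, if anything falls off the work surface, if the arm or the gripper's body presses on something with over 40 N, if the wrist force passes 120 N, or if a joint passes its speed limit or range.

## Working session

There is one attempt and no reset: what is moved stays moved. The work goes in short steps, Python scripts to look and compute and a tool call to move; the robot and the scene stay as the last step left them, time stands still between calls to the robot, and variables do not carry over. Pictures are saved under pics/ and viewed, at most 11 in all, crops included, and the job is handed in when it is done.

Besides the shell and the picture viewer there is one more tool, called after "Request:" as name(argument=value, ...), one argument or row to a line, values as JSON. move_arm: Moves the arm, as the interface text tells. Its arguments: {"type":"object","properties":{"plan":{"type":"array","items":{"type":"array","items":{"type":"number"}}},"grip_force":{"type":"number"}},"required":["plan"]}

```bash
mkdir -p pics; ls; python3 - <<'E'
from workcell import env
import cv2,numpy as np
s=env.read_state(); print(s)
for n in("scene","top"):
    im=env.snapshot(n); cv2.imwrite(f"pics/{n}0.png",im[:,:,::-1])
    c=env.get_calibration(n); print(n,c)
E
```

```text
pics
{'clock': 0.0, 'joint_positions': array([-1.50410411e+00,  1.59019171e-01,  1.59820563e+00, -1.74814375e-05,
        1.38616782e+00, -2.10095134e-01]), 'qvel': array([ 0.00078677,  0.00052042,  0.00084063, -0.00134762, -0.000218  ,
        0.00054415]), 'joint_efforts': array([ 3.06376623e-04, -3.85569334e+01, -3.22109377e+01,  7.01602944e-02,
        3.77427076e-02, -1.24923999e-04]), 'eef_pos': array([ 0.15706695, -0.55254187,  0.23564898]), 'tcp_rot': array([-8.98289616e-04,  9.90438246e-01,  1.37953869e-01,  5.59064308e-05]), 'contact_force': array([ 0.77512635, -0.33822116, -0.23873358]), 'torque': array([ 0.00517755, -0.04761255,  0.01219955]), 'grip_force': 0.0, 'finger_gap': 0.09155235414364807}
scene {'fx': 412.4294633510377, 'fy': 412.4294633510377, 'cx': 256.32058988367066, 'cy': 199.83242193979092, 'extrinsics': array([[-0.19614159,  0.79497118, -0.57406385,  1.17567612],
       [ 0.98051785,  0.16535943, -0.10602365,  0.14901306],
       [ 0.01064112, -0.58367549, -0.81191729,  1.03976463],
       [ 0.        ,  0.        ,  0.        ,  1.        ]])}
top {'fx': 465.1792057018621, 'fy': 465.1792057018621, 'cx': 251.77197255541031, 'cy': 192.48687237168411, 'extrinsics': array([[ 0.01961826, -0.98055237,  0.19527461,  0.2660663 ],
       [-0.99970056, -0.02209547, -0.01051535,  0.03313447],
       [ 0.01462553, -0.19500985, -0.98069223,  1.33448407],
       [ 0.        ,  0.        ,  0.        ,  1.        ]])}
```

View pics/scene0.png

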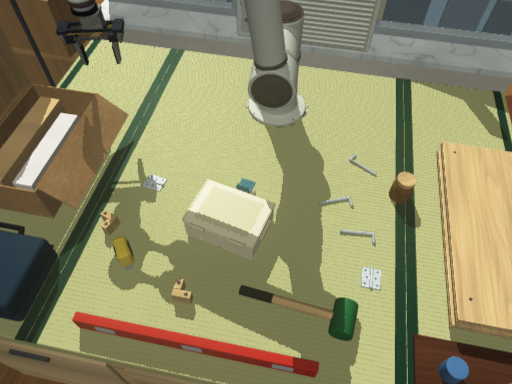

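View pics/top0.png

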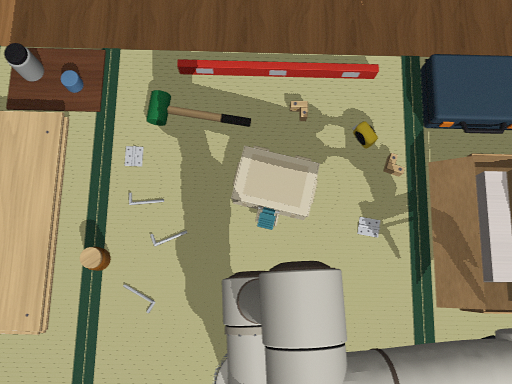

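The scene view shows the caddy at about (230,217) with its latch facing the robot, and three keys on its +y side. The farthest from the base is at scene (357,235) and top (146,200). In the top view the teal pad is at about (267,218).

```bash
cat > h.py <<'E'
from workcell import env
import cv2,numpy as np
def ray(c,u,v):
    d=np.array([(u-c["cx"])/c["fx"],(v-c["cy"])/c["fy"],1.]);E=c["extrinsics"]
    return E[:3,3],E[:3,:3]@d
def onz(c,u,v,z):
    o,d=ray(c,u,v); return o+d*(z-o[2])/d[2]
def proj(c,p):
    E=c["extrinsics"];q=E[:3,:3].T@(np.asarray(p)-E[:3,3]);return np.array([c["fx"]*q[0]/q[2]+c["cx"],c["fy"]*q[1]/q[2]+c["cy"]])
E
python3 - <<'E'
from h import *
T=cv2.imread("pics/top0.png");S=cv2.imread("pics/scene0.png")
def crop(I,x,y,w,h,k): return cv2.resize(I[y:y+h,x:x+w],None,fx=k,fy=k,interpolation=cv2.INTER_CUBIC)
a=crop(T,220,135,110,100,3.6);b=crop(S,175,165,110,100,3.6)
c=crop(T,115,180,70,40,5);d=crop(S,325,215,70,40,5)
L=lambda a,b:np.hstack([a[:min(len(a),len(b))],b[:min(len(a),len(b))]])
top=L(a,b);bot=L(c,d);W=min(top.shape[1],bot.shape[1],800)
cv2.imwrite("pics/crop.png",np.vstack([top[:,:W],np.pad(bot,((0,0),(0,max(0,W-bot.shape[1])),(0,0)))[:,:W]]))
for n,I in(("top",T),("scene",S)):
    cal=env.get_calibration(n);H=cv2.cvtColor(I,cv2.COLOR_BGR2HSV)
    x,y,w,h=(115,180,70,40) if n=="top" else (325,215,70,40)
    m=np.zeros(H.shape[:2],np.uint8);m[y:y+h,x:x+w]=(H[y:y+h,x:x+w,1]<45)*255
    cs,_=cv2.findContours(m,cv2.RETR_EXTERNAL,cv2.CHAIN_APPROX_NONE);k=max(cs,key=cv2.contourArea)
    M=np.zeros_like(m);cv2.drawContours(M,[k],-1,255,-1);v,u=np.nonzero(M)
    P=np.array([onz(cal,a,b,.005)[:2] for a,b in zip(u,v)])
    # long arm: RANSAC-free line fit (Huber) then box
    l=cv2.fitLine(P.astype(np.float32),cv2.DIST_WELSCH,.004,.001,.001).ravel()
    dd=l[:2];nn=np.array([-dd[1],dd[0]]);r=(P-l[2:])@nn;on=abs(r)<.006;t=(P-l[2:])@dd
    print(n,"key",len(P),"ang",np.degrees(np.arctan2(dd[1],dd[0])),"ends",l[2:]+dd*t[on].min(),l[2:]+dd*t[on].max(),"offaxis",P[~on].mean(0),"r",r.min(),r.max())
    m=cv2.inRange(H,(85,80,40),(105,255,255))
    x,y,w,h=(220,135,110,100) if n=="top" else (175,165,110,100)
    v,u=np.nonzero(m[y:y+h,x:x+w]);u=u+x;v=v+y
    r=cv2.minAreaRect(np.c_[u,v].astype(np.float32));print("teal",r,onz(cal,*r[0],.072), [onz(cal,*p,.072)[:2].round(4) for p in cv2.boxPoints(r)])
E
```

```text
top key 135 ang -86.774635 ends [0.49513491 0.37333594] [0.50065206 0.27543214] offaxis [0.50547106 0.36850673] r -0.007041217850165107 0.026169626497186165
teal ((266.558837890625, 217.76473999023438), (15.522278785705566, 20.130456924438477), 14.03624439239502) [ 0.4477828  -0.02228447  0.072     ] [array([0.4255, 0.0046]), array([ 0.4798, -0.0078]), array([ 0.4702, -0.0494]), array([ 0.4161, -0.0366])]
scene key 135 ang -87.789215 ends [0.49760177 0.37537205] [0.50141882 0.2764965 ] offaxis [0.50573727 0.35996562] r -0.009377349893635863 0.028160301783282007
teal ((245.9203643798828, 183.72927856445312), (13.647286415100098, 8.060677528381348), 28.610462188720703) [ 0.43991028 -0.01919507  0.072     ] [array([ 0.4457, -0.042 ]), array([ 0.417 , -0.0366]), array([0.4341, 0.0036]), array([ 0.4622, -0.0022])]
```

View pics/crop.png

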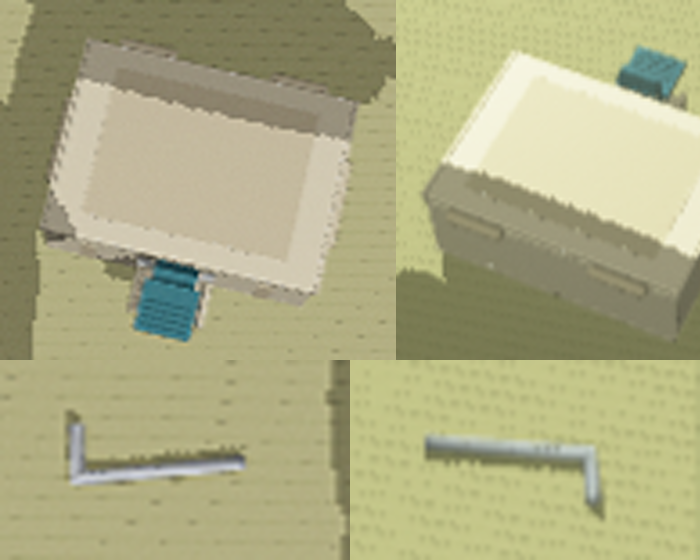

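The crops show the lid corners in both views, the pad's front edge in the top view at crop (133,325)–(188,342), and the key's L with its elbow at +y and short arm toward +x. Next I fit the caddy pose from these corners.

```bash
python3 - <<'E'
from h import *
from scipy.optimize import least_squares
t=lambda a,b:(a/3.6+220,b/3.6+135); s=lambda a,b:((a-396)/3.6+175,b/3.6+165)
ob=[("top",t(88,40),(82,105,84)),("top",t(357,98),(82,-105,84)),("top",t(308,293),(-77,-105,86)),
("top",t(133,325),(-133,22,72)),("top",t(188,342),(-133,-22,72)),
("scene",s(517,52),(-77,-105,86)),("scene",s(442,165),(82,-105,84)),
("scene",s(638,46),(-133,-22,72)),("scene",s(686,64),(-133,22,72))]
W=[];L=[]
for n,uv,p in ob:
    w=onz(env.get_calibration(n),*uv,p[2]/1000)[:2];W.append(w);L.append(np.array(p[:2])/1000)
W=np.array(W);L=np.array(L)
def T(q,L):
    c,s_=np.cos(q[2]),np.sin(q[2]);return L@np.array([[c,s_],[-s_,c]])+q[:2]
r=least_squares(lambda q:(T(q,L)-W).ravel(),[.56,-.05,-.2],loss="soft_l1",f_scale=.003)
print(r.x,np.degrees(r.x[2]));print(((T(r.x,L)-W)*1000).round(1))
for n,p in(("pad",(-116,0)),("bay",(0,-25)),("lidtop",(-45,0)),("hinge",(80,0))):print(n,T(r.x,np.array(p)/1000))
E
```

```text
[ 0.55019172 -0.04278613 -0.21869328] -12.530201941459895
[[ 6.2 -0.9]
 [ 2.3  3.1]
 [ 0.4 -1.1]
 [-1.4  3.9]
 [ 1.1  2.8]
 [-5.1 -0.8]
 [31.4 -7.2]
 [-4.4 -0.6]
 [-5.4 -0.6]]
pad [ 0.43695464 -0.01761944]
bay [ 0.54476787 -0.06719068]
lidtop [ 0.50626354 -0.03302319]
hinge [ 0.62828626 -0.06014247]
```

Request:
move_arm(
  plan=[
    [0,0.034,-0.037,0,0,0,0],
    [0,0.034,-0.037,0,0,0,0],
    [0,0.034,-0.037,0,0,0,0],
    [0,0.034,-0.037,0,0,0,0],
    [0,0.034,-0.037,0,0,0,0],
    [0,0.034,-0.037,0,0,0,0],
    [0,0.034,-0.037,0,0,0,0],
    [0,0.034,-0.037,0,0,0,0],
    [0,0.034,-0.037,0,0,0,0],
    [0,0.034,-0.037,0,0,0,0],
    [0,0.034,-0.037,0,0,0,0],
    [0,0.034,-0.037,0,0,0,0],
    [0,0,0,0.02,0,0,9.5],
    [0,0,0,0.02,0,0,9.5],
    [0,0,0,0.02,0,0,9.5],
    [0,0,0,0,0,0,0],
    [0,0,0,0,0,0,0],
  ],
)

```text
clock: 2.22
eef_pos: [0.4285, -0.0146, 0.1773]
tcp_rot: [0.0, 0.994, -0.109, 0.0]
contact_force: [0.7, 0.4, 0.1]
finger_gap: 0.0001
grip_force: 0.0
```

```bash
cat >> h.py <<'E'
from scipy.spatial.transform import Rotation as R
C=np.array([.5502,-.0428]);A=np.radians(-12.53)
def cad(x,y):  # caddy mm -> world m
    c,s=np.cos(A),np.sin(A);return C+np.array([[c,-s],[s,c]])@np.array([x,y])/1000
def go(x,y,ztip,yaw):
    "shift in current tool axes to put tips at x,y,ztip, and turn to yaw deg"
    s=env.read_state();q=s["tcp_rot"];r=R.from_quat([q[1],q[2],q[3],q[0]])
    d=np.array([x,y,ztip+.022])-s["eef_pos"];m=r.as_matrix();w=np.degrees(np.arctan2(m[1,0],m[0,0]))
    print("clock",s["clock"],"pos",s["eef_pos"].round(4),"yaw",w.round(2),"tilt",m[:,2].round(3),"gap",s["finger_gap"],"F",s["contact_force"].round(1),"j",s["joint_positions"].round(2))
    print("shift tool",r.inv().apply(d).round(4),"turn about tool z",-((yaw-w+180)%360-180))
E
python3 - <<'E'
from h import *
go(*cad(-121,0),.075,-12.5)
cv2.imwrite("pics/w1.png",env.snapshot("wrist")[:,:,::-1])
E
```

```text
clock 2.225 pos [ 0.4285 -0.0146  0.1773] yaw -12.49 tilt [ 0.001 -0.    -1.   ] gap 6.340732203876103e-05 F [0.7 0.4 0.1] j [-0.32 -0.18  2.06  0.    1.27  1.47]
shift tool [0.0038 0.0011 0.0803] turn about tool z 0.007866287061318644
```

View pics/w1.png

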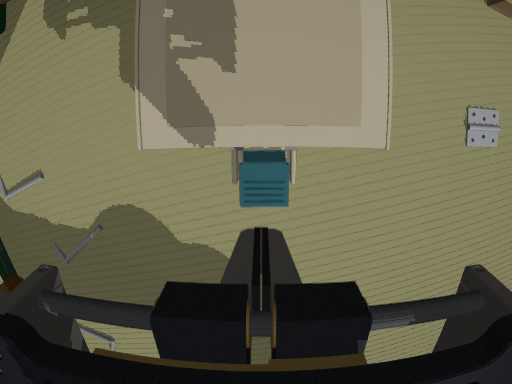

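Yaw is aligned in the wrist view. The pad's front edge runs (241,206)–(288,206) and the lid's front corners are at about (143,149) and (389,149).

```bash
cat >> h.py <<'E'
def wz(c,u,v,z):
    a=np.array([(u-c["cx"])/c["fx"],(v-c["cy"])/c["fy"]]);t=np.hypot(*a)
    d=np.r_[a/t*np.sin(t),np.cos(t)];E=c["extrinsics"];d=E[:3,:3]@d;o=E[:3,3];return (o+d*(z-o[2])/d[2])[:2]
def w2c(p):
    c,s=np.cos(A),np.sin(A);return (np.array([[c,s],[-s,c]])@(p-C)*1000).round(1)
E
python3 - <<'E'
from h import *
c=env.get_calibration("wrist")
for u,v,z in((241,206,.072),(288,206,.072),(143,149,.086),(389,149,.086),(137,10,.086),(388,10,.086)):print(w2c(wz(c,u,v,z)))
E
```

```text
[-130.6   17.9]
[-130.6  -24.9]
[-74.4 101.1]
[ -74.  -111.4]
[ 48.4 104.9]
[  49.1 -108.4]
```

```bash
sed -i 's/C=np.array(\[.5502,-.0428\])/C=np.array([.5516,-.0457])/' h.py
```

Request:
move_arm(
  plan=[
    [0,0.006,0.004,0.03,0,0,0],
    [0,0,0,0.03,0,0,0],
    [0,0,0,0.018,0,0,0],
    [0,0,0,0.004,0,0,0],
    [0,0,0,0.004,0,0,0],
    [0,0,0,0.004,0,0,0],
    [0,0,0,0.003,0,0,0],
  ],
)

```text
clock: 3.15
eef_pos: [0.4331, -0.0198, 0.0843]
tcp_rot: [0.0, 0.994, -0.11, -0.0]
contact_force: [-10.3, 2.0, 22.3]
finger_gap: 0.0003
grip_force: 12.4
```

```bash
python3 - <<'E'
from h import *
go(*cad(-121,0),.063,-12.5)
cv2.imwrite("pics/w2.png",env.snapshot("wrist")[:,:,::-1])
E
```

```text
clock 3.15 pos [ 0.4331 -0.0198  0.0843] yaw -12.61 tilt [-0.001 -0.    -1.   ] gap 0.0003477188165931705 F [-10.3   2.   22.3] j [-0.33 -0.03  2.12 -0.    1.05  1.47]
shift tool [ 0.0003 -0.0004 -0.0007] turn about tool z -0.11284938703911962
```

View pics/w2.png

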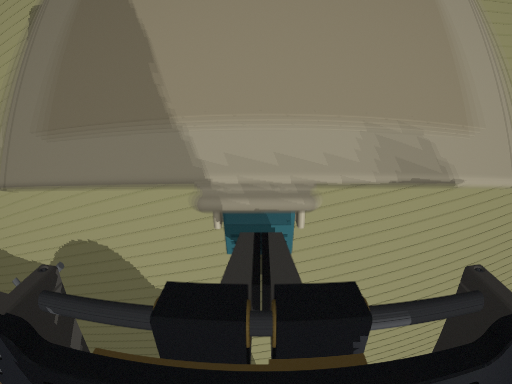

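The lid has let go and is rising, with its tongue seen at (257,200). I'll back off forwards and upwards.

Request:
move_arm(
  plan=[
    [0,-0.015,0,-0.006,0,0,0],
    [0,-0.03,0,-0.02,0,0,0],
    [0,-0.03,0,-0.05,0,0,0],
    [40,0,0,-0.05,0,0,0],
    [40,0,0,-0.04,0,0,0],
    [40,0,0,0,0,0,0],
    [40,0,0,0,0,0,0],
  ],
)

```text
clock: 4.08
eef_pos: [0.3601, -0.0033, 0.249]
tcp_rot: [-0.0, 0.994, -0.11, 0.0]
contact_force: [1.1, 0.1, -0.6]
finger_gap: 0.0366
grip_force: 0.0
```

```bash
python3 - <<'E'
from h import *
k=np.array([.4987,.3252])
go(*k,.12,92.7)
a=[env.snapshot(n)[:,:,::-1] for n in("scene","wrist")]
cv2.imwrite("pics/s3.png",cv2.resize(np.hstack(a),(800,300)))
E
```

```text
clock 4.075 pos [ 0.3601 -0.0033  0.249 ] yaw -12.64 tilt [ 0.  0. -1.] gap 0.036579582487750985 F [ 1.1  0.1 -0.6] j [-0.35 -0.47  2.13  0.    1.48  1.44]
shift tool [ 0.0634 -0.3509  0.1071] turn about tool z -105.33609051930887
```

View pics/s3.png

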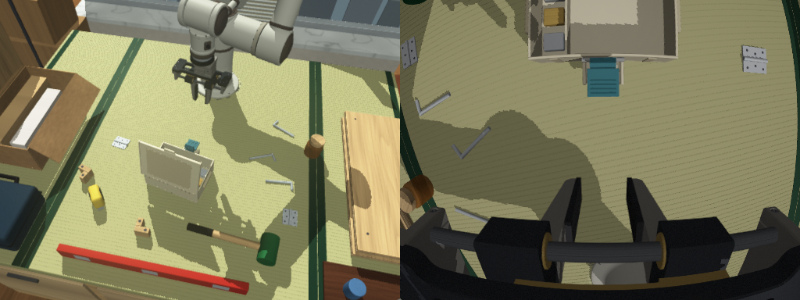

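The scene view shows the lid fully open and standing, and the keys undisturbed. Now I go to the key.

Request:
move_arm(
  plan=[
    [40,0.009,-0.05,0,0,0,0],
    [40,0.009,-0.05,0,0,0,0],
    [40,0.009,-0.05,0,0,0,0],
    [40,0.009,-0.05,0,0,0,0],
    [40,0.009,-0.05,0,0,0,0],
    [40,0.009,-0.05,0,0,0,0],
    [40,0.009,-0.051,0,0,0,0],
    [40,0,0,0,0,0,-10.5],
    [40,0,0,0,0,0,-10.5],
    [40,0,0,0,0,0,-10.5],
    [40,0,0,0,0,0,-10.5],
    [40,0,0,0.02,0,0,-10.5],
    [40,0,0,0.02,0,0,-10.5],
    [40,0,0,0.02,0,0,-10.5],
    [40,0,0,0.02,0,0,-10.5],
    [40,0,0,0.02,0,0,-10.5],
    [40,0,0,0,0,0,-10.5],
    [40,0,0,0,0,0,0],
    [40,0,0,0,0,0,0],
  ],
)

```text
clock: 6.55
eef_pos: [0.4982, 0.3253, 0.1491]
tcp_rot: [-0.0, 0.693, 0.72, -0.0]
contact_force: [-0.3, -0.5, 0.4]
finger_gap: 0.0369
grip_force: 0.0
```

```bash
python3 - <<'E'
from h import *
k=np.array([.4987,.3252])
go(*k,.002,92.7)
cv2.imwrite("pics/w4.png",env.snapshot("wrist")[:,:,::-1])
E
```

```text
clock 6.55 pos [0.4982 0.3253 0.1491] yaw 92.19 tilt [-0.001 -0.    -1.   ] gap 0.036902864359118735 F [-0.3 -0.5  0.4] j [0.38 0.29 1.62 0.   1.23 0.34]
shift tool [-1.000e-04  6.000e-04  1.251e-01] turn about tool z -0.5125502357547589
```

View pics/w4.png

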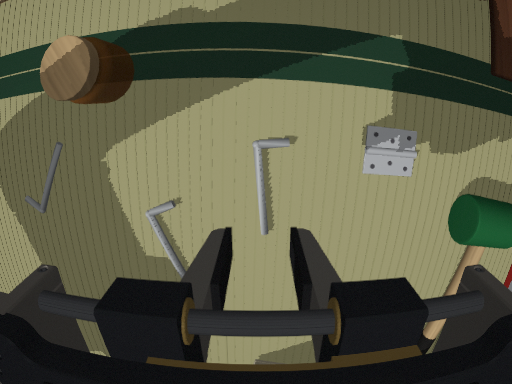

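The wrist view shows the key as an upright L. Its elbow is at (257,144), the tip at (265,233), and the short arm reaches (289,142). I'll cast those onto the tatami.

```bash
python3 - <<'E'
from h import *
c=env.get_calibration("wrist")
e=wz(c,257,144,.006);t=wz(c,265,233,.006);print(e,t,np.linalg.norm(e-t),np.degrees(np.arctan2(*(e-t)[::-1])), e+(t-e)*.49)
E
```

```text
[0.49271746 0.369372  ] [0.50473824 0.2739691 ] 0.09615723002833891 97.18142996534235 [0.49860764 0.32262458]
```

Request:
move_arm(
  plan=[
    [40,-0.001,0.001,0.04,0,0,-4.3],
    [40,0,0,0.04,0,0,0],
    [40,0,0,0.03,0,0,0],
    [40,0,0,0.012,0,0,0],
    [40,0,0,0.0025,0,0,0],
    [40,0,0,0,0,0,0],
    [0,0,0,0,0,0,0],
    [0,0,0,0,0,0,0],
    [0,0,0,0,0,0,0],
    [0,0,0,0,0,0,0],
    [0,0,0,0,0,0,0],
  ],
  grip_force=15,
)

```text
clock: 7.98
eef_pos: [0.4995, 0.3245, 0.0255]
tcp_rot: [0.0, 0.665, 0.747, 0.0]
contact_force: [-1.2, -0.6, 3.8]
finger_gap: 0.0074
grip_force: 15.0
```

Request:
move_arm(
  plan=[
    [0,0,0,-0.03,0,0,0],
    [0,0,0,-0.05,0,0,0],
    [0,0,0,-0.05,0,0,0],
    [0,0,0,-0.05,0,0,0],
    [0,0,0,0,0,0,-10.5],
    [0,0,0,0,0,0,-10.5],
    [0,0,0,0,0,0,-10.5],
    [0,0,0,0,0,0,-10.5],
    [0,0,0,0,0,0,-10.5],
    [0,0,0,0,0,0,-10.5],
    [0,0,0,0,0,0,-8],
    [0,0,0,0,0,0,0],
    [0,0,0,0,0,0,0],
  ],
)

```text
clock: 9.6
eef_pos: [0.4993, 0.3244, 0.2049]
tcp_rot: [-0.0, 0.109, 0.994, -0.0]
contact_force: [-0.6, -0.0, -0.4]
finger_gap: 0.0076
grip_force: 15.0
```

```bash
python3 - <<'E'
from h import *
go(*cad(-8,-30),.013,167.5)
E
```

```text
clock 9.6 pos [0.4993 0.3244 0.2049] yaw 167.53 tilt [-0. -0. -1.] gap 0.0076439036910813316 F [-0.6 -0.  -0.4] j [ 0.37  0.24  1.57 -0.    1.33 -0.98]
shift tool [-0.123 -0.38   0.17 ] turn about tool z 0.027231309031265027
```

Request:
move_arm(
  plan=[
    [0,-0.0154,-0.0475,0,0,0,0],
    [0,-0.0154,-0.0475,0,0,0,0],
    [0,-0.0154,-0.0475,0,0,0,0],
    [0,-0.0154,-0.0475,0,0,0,0],
    [0,-0.0154,-0.0475,0,0,0,0],
    [0,-0.0154,-0.0475,0,0,0,0],
    [0,-0.0154,-0.0475,0,0,0,0],
    [0,-0.0154,-0.0475,0,0,0,0],
    [0,0,0,0,0,0,0],
    [0,0,0,0,0,0,0],
  ],
)

```text
clock: 10.85
eef_pos: [0.5384, -0.0726, 0.205]
tcp_rot: [-0.0, 0.108, 0.994, 0.0]
contact_force: [-0.8, 0.0, -0.7]
finger_gap: 0.0079
grip_force: 15.0
```

```bash
python3 - <<'E'
from h import *
go(*cad(-8,-30),.013,167.5)
a=[env.snapshot(n)[:,:,::-1] for n in("scene","wrist")]
cv2.imwrite("pics/s5.png",cv2.resize(np.hstack(a),(800,300)))
E
```

```text
clock 10.85 pos [ 0.5384 -0.0726  0.205 ] yaw 167.59 tilt [-0.     0.001 -1.   ] gap 0.007863853774972425 F [-0.8  0.  -0.7] j [-0.36  0.1   1.72  0.    1.32 -1.71]
shift tool [ 0.0009 -0.0009  0.17  ] turn about tool z 0.09000174784995352
```

View pics/s5.png

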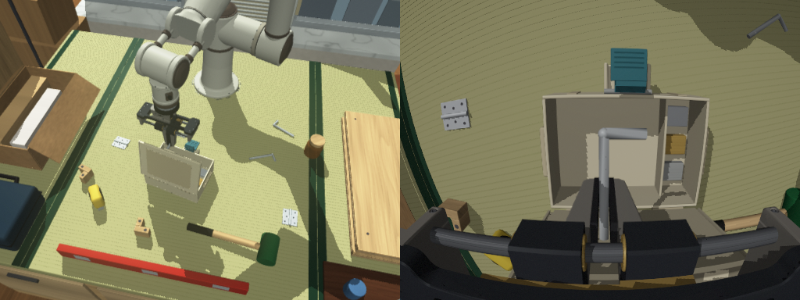

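The wrist view shows the key held over the bay, elbow at the front and clear of the divider. Now I lower and release it.

Request:
move_arm(
  plan=[
    [0,0,0,0.05,0,0,0],
    [0,0,0,0.05,0,0,0],
    [0,0,0,0.04,0,0,0],
    [0,0,0,0.02,0,0,0],
    [0,0,0,0.008,0,0,0],
    [0,0,0,0,0,0,0],
    [30,0,0,0,0,0,0],
    [30,0,0,0,0,0,0],
    [30,0,0,0,0,0,0],
    [30,0,0,-0.02,0,0,0],
    [30,0,0,-0.05,0,0,0],
    [30,0,0,-0.05,0,0,0],
    [0,0,0,-0.05,0,0,0],
    [0,0,0,-0.05,0,0,0],
    [0,0,0,-0.05,0,0,0],
    [0,0,0,0,0,0,0],
    [0,0,0,0,0,0,0],
  ],
)

```text
clock: 13.08
eef_pos: [0.5381, -0.073, 0.3063]
tcp_rot: [-0.0, 0.108, 0.994, 0.0]
contact_force: [-0.3, 0.6, -0.9]
finger_gap: 0.0001
grip_force: 0.0
```

```bash
python3 - <<'E'
from h import *
go(*cad(100,0),.27,167.5)
a=[env.snapshot(n)[:,:,::-1] for n in("scene","wrist")]
cv2.imwrite("pics/s6.png",cv2.resize(np.hstack(a),(800,300)))
E
```

```text
clock 13.075 pos [ 0.5381 -0.073   0.3063] yaw 167.65 tilt [-0.001  0.    -1.   ] gap 6.299621548997456e-05 F [-0.3  0.6 -0.9] j [-0.36  0.04  1.59  0.    1.52 -1.71]
shift tool [-0.1073  0.0293  0.0142] turn about tool z 0.15335337664967597
```

View pics/s6.png

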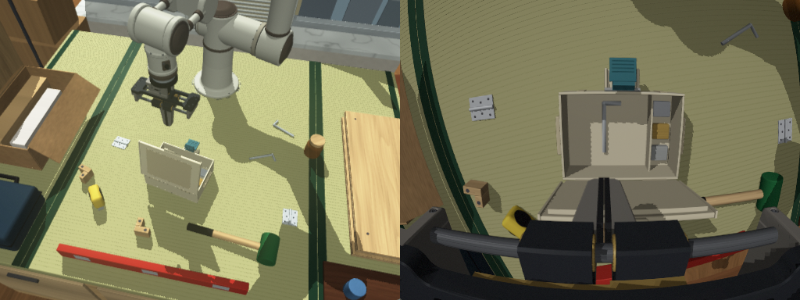

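The key lies flat in the bay in the wrist view, its long arm running (602,105)–(604,150). Next I go behind the lid.

Request:
move_arm(
  plan=[
    [0,-0.036,0.01,0,0,0,0],
    [0,-0.036,0.01,0,0,0,0],
    [0,-0.036,0.009,0,0,0,0],
    [0,0,0,0.04,0,0,0],
    [0,0,0,0.047,0,0,0],
    [0,0,0,0,0,0,0],
    [0,0.012,0,0,0,0,0],
    [0,0.012,0,0,0,0,0],
    [0,0.012,0,0.0015,0,0,0],
    [0,0.012,0,0.0015,0,0,0],
    [0,0.011,0,0.005,0,0,0],
    [0,0.011,0,0.005,0,0,0],
  ],
)

```text
clock: 14.68
eef_pos: [0.5826, -0.0532, 0.2093]
tcp_rot: [0.002, 0.108, 0.994, -0.0]
contact_force: [0.1, 1.1, 1.9]
finger_gap: 0.0008
grip_force: 0.7
```

```bash
python3 - <<'E'
from h import *
go(*cad(11,0),.171,167.5)
a=[env.snapshot(n)[:,:,::-1] for n in("scene","wrist")]
cv2.imwrite("pics/s7.png",cv2.resize(np.hstack(a),(800,300)))
E
```

```text
clock 14.675 pos [ 0.5826 -0.0532  0.2093] yaw 167.66 tilt [ 0.004 -0.001 -1.   ] gap 0.0007708099083229457 F [0.1 1.1 1.9] j [-0.3   0.2   1.6   0.    1.33 -1.65]
shift tool [0.0209 0.0007 0.0163] turn about tool z 0.15573465248746743
```

View pics/s7.png

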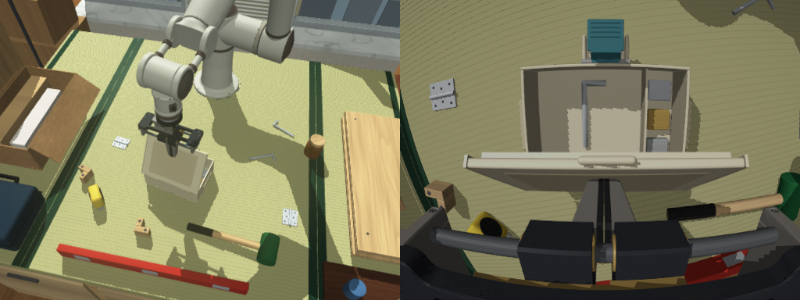

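The lid is being pushed forward by the finger, with its tongue edge at (607,160) in the wrist half. I'll continue along the arc.

Request:
move_arm(
  plan=[
    [0,0.01,0,0.007,0,0,0],
    [0,0.01,0,0.008,0,0,0],
    [0,0.009,0,0.008,0,0,0],
    [0,0.008,0,0.009,0,0,0],
    [0,0.008,0,0.01,0,0,0],
    [0,0.007,0,0.01,0,0,0],
    [0,0.006,0,0.011,0,0,0],
    [0,0.006,0,0.012,0,0,0],
    [0,0.006,0,0.012,0,0,0],
    [0,0.003,0,0.005,0,0,0],
    [0,0,0,0,0,0,0],
  ],
)

```text
clock: 16.15
eef_pos: [0.511, -0.0374, 0.1155]
tcp_rot: [0.001, 0.108, 0.994, 0.0]
contact_force: [2.0, 0.3, 4.8]
finger_gap: 0.0007
grip_force: 2.3
```

```bash
python3 - <<'E'
from h import *
go(*cad(-44,0),.086,167.5)
E
```

```text
clock 16.15 pos [ 0.511  -0.0374  0.1155] yaw 167.65 tilt [ 0.001 -0.    -1.   ] gap 0.0006606310621819261 F [2.  0.3 4.8] j [-0.31  0.13  1.89  0.    1.13 -1.66]
shift tool [0.0025 0.0007 0.0075] turn about tool z 0.1537601002300164
```

Request:
move_arm(
  plan=[
    [0,0.002,0,0.002,0,0,0],
    [0,0,0,0.002,0,0,0],
    [0,0,0,0.002,0,0,0],
    [0,0,0,0.002,0,0,0],
    [0,0,0,0.001,0,0,0],
    [0,0,0,0,0,0,0],
  ],
)

```text
clock: 16.9
eef_pos: [0.5078, -0.0367, 0.1061]
tcp_rot: [-0.001, 0.107, 0.994, 0.0]
contact_force: [-1.8, -0.2, 7.0]
finger_gap: 0.0001
grip_force: 3.1
```

Request:
move_arm(
  plan=[
    [0,0,0,0.001,0,0,0],
    [0,0,0,0.001,0,0,0],
    [0,0,0,0,0,0,0],
  ],
)

```text
clock: 17.27
eef_pos: [0.5078, -0.0367, 0.1051]
tcp_rot: [-0.001, 0.107, 0.994, 0.0]
contact_force: [-6.4, 1.8, 14.1]
finger_gap: 0.0001
grip_force: 7.0
```

Request:
move_arm(
  plan=[
    [0,0,0,0.001,0,0,0],
    [0,0,0,0,0,0,0],
    [0,0,0,-0.005,0,0,0],
    [0,0,0,-0.01,0,0,0],
    [0,0,0,-0.03,0,0,0],
    [0,0,0,-0.05,0,0,0],
    [0,0,0,-0.05,0,0,0],
    [0,0,0,-0.05,0,0,0],
    [0,0,0,0,0,0,0],
    [0,0,0,0,0,0,0],
    [0,0,0,0,0,0,0],
  ],
)

```text
clock: 18.65
eef_pos: [0.5075, -0.0365, 0.2959]
tcp_rot: [-0.002, 0.107, 0.994, 0.0]
contact_force: [0.1, -0.4, -0.1]
finger_gap: 0.0002
grip_force: 0.0
```

```bash
python3 - <<'E'
from h import *
go(*cad(-44,0),.086,167.5)
a=[env.snapshot(n)[:,:,::-1] for n in("scene","wrist")]
cv2.imwrite("pics/s8.png",cv2.resize(np.hstack(a),(800,300)))
E
```

```text
clock 18.65 pos [ 0.5075 -0.0365  0.2959] yaw 167.66 tilt [-0.004  0.001 -1.   ] gap 0.00020910939738378389 F [ 0.1 -0.4 -0.1] j [-0.31 -0.05  1.69  0.    1.5  -1.67]
shift tool [-0.0018  0.0005  0.1879] turn about tool z 0.16142184963041473
```

View pics/s8.png

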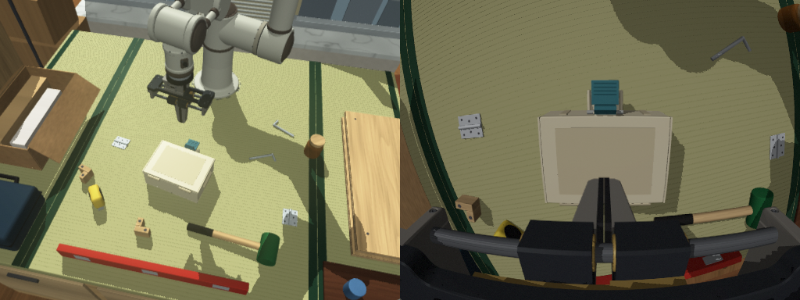

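The lid stays shut under the latch with the arm clear, and the other things have not moved.

```bash
python3 -c "
from workcell import env
print(env.close_job())"
```

```text
the job is handed in; nothing more can be done
None
```

The hex key farthest from the base is inside the caddy's empty bay, and the lid was latched shut and holding with the arm clear when I handed the job in (about 19 s on the robot clock, no verdict returned).

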